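Nest the channel offcuts

ROBOT

A 6-joint arm with a two-finger parallel gripper is mounted at the origin on the work surface. World frame = base frame: x ahead of the robot, y to its left, z up, the work surface at z = 0. Lengths are in m, angles in degrees, forces in N, time in s.
With the tool pointing down it reaches from about 0.35 to 0.875 m from the base axis. Payload 4.2 kg.
Tool frame: the origin (TCP) lies on the centre line of the jaws, within the pads' length; the fingertips stand 19 mm ahead of it and the grasp point (between the pads) is the TCP; x points along the fingers, y is the direction in which the jaws open and shut, and the axes are right-handed (so a half turn about x gives the same grasp; the last joint's range is limited). The gripper opens to 85 mm and grips with 20 to 120 N. Pads are 22 mm wide; open, the fingers measure 114 mm over their backs; the gripper's body (76 mm by 85 mm) begins 54 mm behind the grasp point. The pads swing forward as they close: fully open they stand 13 mm farther back than shut.
Start: joints at [86.608, 22.042, 0.453, 0, -68.411, -14.817], TCP at [0.195, 0.594, 0.25] pointing down, gripper open.
Joint ranges: [-179.83, 179.83], [-69.29, 118.12], [-61.27, 80.66], [-181.25, 117.63], [-171.15, -9.14], [-177.46, 177.46]. Speed limits (degrees/s): [159.86, 159.86, 180, 180, 180, 180].

INTERFACE

Orientations are given as [roll, pitch, yaw] about the fixed x, y, z axes, in that order (R = Rz(yaw) Ry(pitch) Rx(roll)).
In Python, from cell import arm, vision gives the robot as it stands.
- The arm moves only by the tool servo_tool, never from a script. Its argument "plan" is a list of rows, each an object with "delta_pos": the shift along the world's x, y, z in cm, a list of three; "rot": the turn, a rotation vector about the world's x, y, z in rad, a list of three; "jaw": the finger opening in cm, from 0 to 8.54. A call has 1 to 8 rows; each row shifts and turns the pose as measured when the row begins; what a row does not reach is not made up. A row lasts 1/8 s, in which the tool goes at most 62.5 mm and 10.7 degrees, less where a joint would pass 70% of its speed; a pose out of reach is approached as far as the arm can. A call is refused whole if a number of a shift passes 6.25 or a number of a turn 0.188, either way. A call with a gripper value outside its range is refused whole. The fingers move at their own pace and stop on an object; "newtons" is the grip in N (left out, the last holds). Time passes only in rows, so rows that do not move let the fingers close. It gives the time, the measured TCP pose, the force and the opening at its end, in the units of the state.
- arm.observe(): the state, without advancing time (a new reading comes with each control period).
- vision.grab_frame(name): name is "scene" or "top"; returns a dict with "frame" (384x512x3 uint8, red, green, blue), "fx", "fy", "cx", "cy" (pixels), "R" (3x3) and "t" (3): a world point X has camera coordinates R X + t. Camera axes: x right, y down, z forward; pixel columns grow to the right and rows downward; lengths in m; the calibration is good to about 2 mm. A picture is of the moment at which its call begins. There is no depth.
- arm.sign_off(): hands the job in, once; it reports no verdict.
The state is a dict: "clock": time; "qpos": joint angles; "joint_velocities": joint speeds; "tau": joint torques, N m; "eef_pos": TCP position; "ee_rot": TCP orientation; "wrist_force": force on the tool from outside, world axes, zero at the start; "wrist_torque": the same for the moment, N m; "finger_gap": opening from 0.0 (shut) to 1.0 (fully open).
Only numpy, scipy, OpenCV 4.12 (cv2) and the standard library are available. Lean on these libraries where they do the work, as an engineer would, in place of code of your own. Each camera call takes 0.05 s, during which the arm holds its last target.

TASK

Pack the three aluminium channel offcuts into one compact nest on the bench. Bring the two that lie trough up together so that they touch along their length with their ends about level, then take the third from the sloping rack and lower it (do not drop it) legs down over their two touching legs, so that it sits fully down with one of its legs in each trough, in line with them and its ends about level with theirs. Let go, and leave everything else where it is.

Things in the scene. Friction and masses are not known exactly. Their poses are not given: they have to be found in the camera images.
- channel_a: Far one of the two channels on the bench: aluminium U-channel offcut 60 mm wide (x), 170 long (y), 40 high (z), web and legs 5 mm thick, trough 50 mm wide and 35 deep. Lies trough up, web flat on the bench. Origin: centre of the web's underside, z up. Loose, about 0.3 kg, slides under a few newtons.
- channel_b: Near one of the two on the bench, on channel_a's -x side, the same aluminium U-channel offcut 60 mm wide (x), 170 long (y), 40 high (z), web and legs 5 mm thick, trough 50 mm wide and 35 deep. Lies trough up, loose, nearly parallel to channel_a, about 30 to 45 mm between their facing legs. Origin: centre of the web's underside, z up.
- channel_c: Third channel, the same aluminium U-channel offcut 60 mm wide (x), 170 long (y), 40 high (z), web and legs 5 mm thick, trough 50 mm wide and 35 deep. Lies legs down on the rack's lower tier, against its lip, leaning 25 degrees towards the robot's side. Origin: midway between the leg tips, 40 mm below the web's outer face; z from leg tips to web, x uphill, y along its length. Loose, about 0.3 kg.
- rack: Fixed sheet-steel stock rack, 270 mm wide (y), 225 deep (x); its sheet rises at 25 degrees towards +x from 45 mm high at the robot's side to 150 mm. Two tiers with 12 mm high lips along y: at the low edge and 130 mm up the slope. Origin: on the bench under the middle of the rack.
- flat_bar: Bystander: dark flat steel bar 40 x 200 mm, 10 mm thick, lying on the upper tier of the rack. Origin: centre of the face on the rack; y along its length.
- angle_offcut: Bystander: aluminium L-angle offcut, legs 40 mm, 4 mm thick, 140 mm long, one leg flat on the bench, beyond channel_a. Origin: centre of the underside; y along its length.
- wrench: Bystander: steel wrench about 170 mm long, flat on the bench on the robot's side of the rack. Origin: middle of its underside; x along its length.
- spray_can: Bystander: spray can, 58 mm diameter, 186 mm tall, standing at the far side, midway. Origin: centre of its base.
- jar: Bystander: glass jar, 76 mm diameter, 110 mm tall, with steel lid, standing on the robot's side, midway. Origin: centre of its base.
Not all that is in view belongs to the job. Leave any blue or green look-alike of the channel_c alone.

How it is judged (in metres and radians):
At the end, for the whole second after the job is handed in: channel_a and channel_b trough up on the bench, parallel (0.06 rad), under 6 mm apart, ends level within 25 mm; channel_c level, legs down, one leg in each trough, tips on the trough floors (4 mm), within 17 mm of the seam, in line (0.12 rad), ends within 25 mm; all released, at rest (((x of channel_b in the frame of channel_a between -0.066 and -0.057 m and x of channel_c in the frame of channel_a between -0.048 and -0.013 m) or (x of channel_b in the frame of channel_a between 0.057 and 0.066 m and x of channel_c in the frame of channel_a between 0.013 and 0.048 m)) and y of channel_b in the frame of channel_a between -0.025 and 0.025 m and y of channel_c in the frame of channel_a between -0.025 and 0.025 m and z of channel_c in the frame of channel_a between 0.002 and 0.009 m and angle between the y axis of channel_b and the y axis of channel_a, either way round below 0.06 rad and angle between the y axis of channel_c and the y axis of channel_a, either way round below 0.12 rad and angle between each of channel_a, channel_b, channel_c's own z axis and vertical below 0.06 rad and height (world z) of each of channel_a, channel_b below 0.006 m and linear speed of each of channel_a, channel_b, channel_c below 0.02 m/s and contact force between each of channel_a, channel_b, channel_c and the fingers below 0.1 N); the robot touches nothing.
It fails at once if the third channel is dropped: it moves faster than 0.6 m/s with no finger on it (a fall of about 20 mm) (linear speed of channel_c above 0.6 m/s and contact force between channel_c and the fingers below 0.1 N).
It fails at once if a bystander is shifted by more than 40 mm (distance of any of flat_bar, angle_offcut, wrench, spray_can, jar from where it was at the start of the episode above 0.04 m).
It also fails if it takes over 56 s, if anything falls off the work surface, if the arm or the gripper's body presses on something with over 40 N, if the wrist force passes 120 N, or if a joint passes its speed limit or range.

## Working session

There is one attempt and no reset: what is moved stays moved. The work goes in short steps, Python scripts to look and compute and a tool call to move; the robot and the scene stay as the last step left them, time stands still between calls to the robot, and variables do not carry over. Pictures are saved under pics/ and viewed, and the job is handed in when it is done.

Besides the shell and the picture viewer there is one more tool, called after "Emit:" as name(argument=value, ...), one argument or row to a line, values as JSON. servo_tool: Moves the arm, as the interface text tells. Its arguments: {"type":"object","properties":{"plan":{"type":"array"},"newtons":{"type":"number"}},"required":["plan"]}

```bash
ls; mkdir -p pics; python3 - <<'E'
from cell import arm, vision
import cv2
print(arm.observe())
for n in ("scene","top"):
    f=vision.grab_frame(n)
    print(n,f["fx"],f["fy"],f["cx"],f["cy"],f["R"],f["t"])
    cv2.imwrite(f"pics/{n}0.png",cv2.cvtColor(f["frame"],cv2.COLOR_RGB2BGR))
E
```

```text
pics
{'clock': 0.0, 'qpos': array([ 8.66084917e+01,  2.20910052e+01,  3.78382429e-01, -3.01038164e-02,
       -6.84119673e+01, -1.48175063e+01]), 'joint_velocities': array([ 0.01978337, -0.10860108,  0.02204004, -0.01199565, -0.03407393,
       -0.00478502]), 'tau': array([ 1.34973492e-03, -3.92293203e+01,  1.88402706e+01,  4.18639988e+00,
       -4.56616443e-03,  9.82123076e-07]), 'eef_pos': array([0.19509715, 0.59318084, 0.24920655]), 'ee_rot': array([  92.16574408,   89.87230668, -106.05437706]), 'wrist_force': array([0.62693353, 0.18190472, 0.43815875]), 'wrist_torque': array([ 0.08819163, -0.03211696, -0.00546353]), 'finger_gap': 0.9996018737711386}
scene 479.7864216809033 479.7864216809033 253.9495412644086 196.31361073157143 [[ 0.643996    0.76495914  0.01032801]
 [ 0.56516997 -0.46661407 -0.6803339 ]
 [-0.51560844  0.44396939 -0.73282953]] [-0.32779696 -0.26390044  1.57319501]
top 367.4177555052726 367.4177555052726 255.84241728305054 192.14484822089932 [[-5.35514732e-02 -9.98564808e-01  7.51545912e-04]
 [-9.71330962e-01  5.19163603e-02 -2.31993220e-01]
 [ 2.31621248e-01 -1.31535785e-02 -9.72717112e-01]] [-0.01240148  0.5741266   1.04605179]
```

View pics/scene0.png

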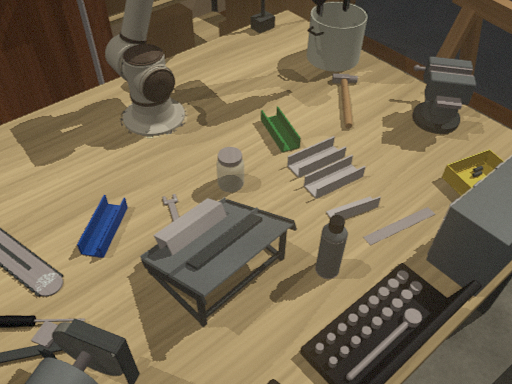

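View pics/top0.png

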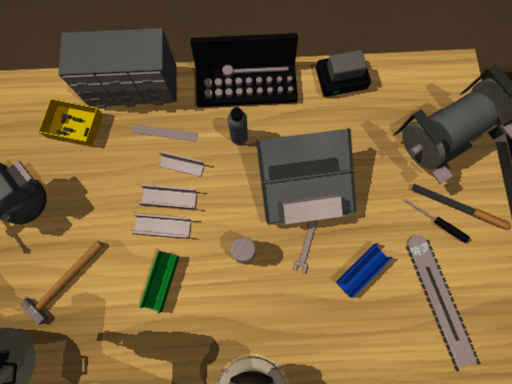

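```bash
python3 - <<'E'
import cv2
a=cv2.imread('pics/top0.png');b=cv2.imread('pics/scene0.png')
cv2.imwrite('pics/t1.png',cv2.resize(a[145:245,120:220],None,fx=6,fy=6,interpolation=cv2.INTER_CUBIC))
cv2.imwrite('pics/t2.png',cv2.resize(a[120:240,250:365],None,fx=5,fy=5,interpolation=cv2.INTER_CUBIC))
cv2.imwrite('pics/s1.png',cv2.resize(b[130:225,270:400],None,fx=6,fy=6,interpolation=cv2.INTER_CUBIC))
cv2.imwrite('pics/s2.png',cv2.resize(b[185:320,130:305],None,fx=4,fy=4,interpolation=cv2.INTER_CUBIC))
E
```

```text
(no output)
```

View pics/t1.png

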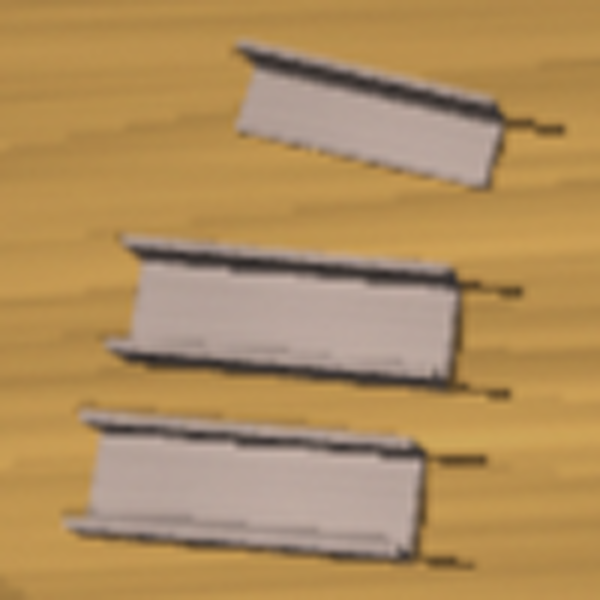

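View pics/t2.png

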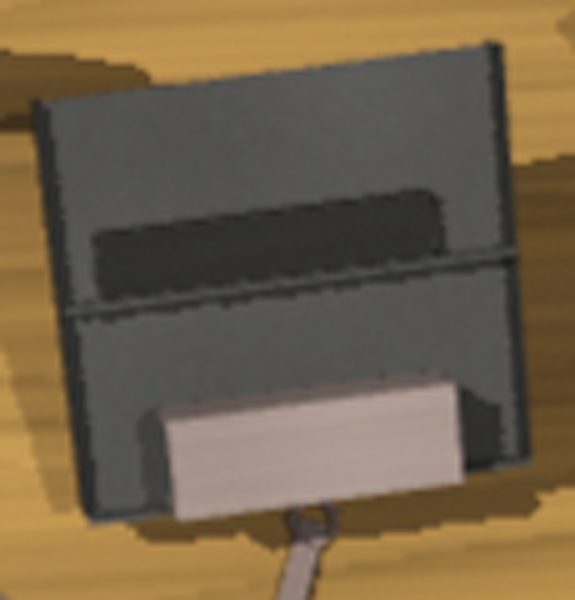

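View pics/s1.png

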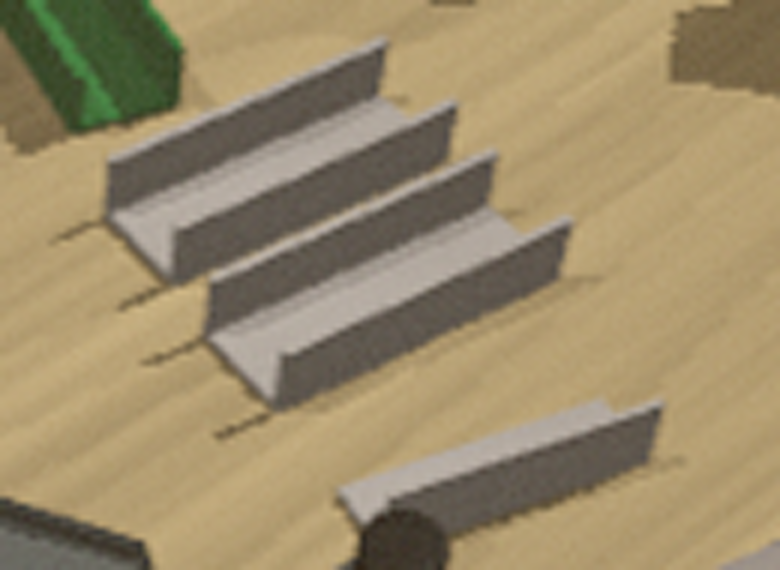

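View pics/s2.png

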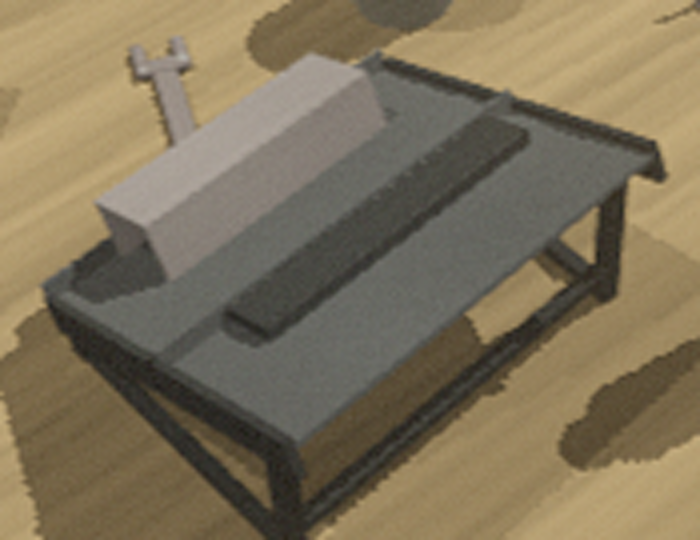

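```bash
cat > h.py <<'E'
import numpy as np, cv2
from cell import arm, vision
def ray(f,p):
    d=np.array([(p[0]-f["cx"])/f["fx"],(p[1]-f["cy"])/f["fy"],1.]);R=f["R"]
    c=-R.T@f["t"]; return c,R.T@d
def onz(f,p,z):
    c,d=ray(f,p); return c+d*(z-c[2])/d[2]
def tri(f,p,g,q):
    c1,d1=ray(f,p);c2,d2=ray(g,q)
    s=np.linalg.lstsq(np.c_[d1,-d2],c2-c1,rcond=None)[0]
    a=c1+d1*s[0];b=c2+d2*s[1]; return (a+b)/2,np.linalg.norm(a-b)
def proj(f,X):
    v=f["R"]@np.array(X)+f["t"]; return np.array([v[0]/v[2]*f["fx"]+f["cx"],v[1]/v[2]*f["fy"]+f["cy"]])
def un(p,x0,y0,k): return ((p[0]+.5)/k-.5+x0,(p[1]+.5)/k-.5+y0)
def save(f,name,x0=0,y0=0,x1=512,y1=384,k=1):
    im=cv2.cvtColor(f["frame"],cv2.COLOR_RGB2BGR)[y0:y1,x0:x1]
    cv2.imwrite(f"pics/{name}.png",cv2.resize(im,None,fx=k,fy=k,interpolation=cv2.INTER_CUBIC))
np.set_printoptions(precision=4,suppress=True)
E
python3 - <<'E'
from h import *
s=vision.grab_frame("scene");t=vision.grab_frame("top")
S={'b':[(107,160),(387,40),(175,230),(457,102)],'a':[(208,282),(495,153),(283,352),(571,220)]}
for k,v in S.items():
    print(k,'scene top',[onz(s,un(p,270,130,6),.04)[:2].round(4) for p in v])
print('bot',[onz(s,un(p,270,130,6),0)[:2].round(4) for p in [(107,215),(175,282),(205,337),(275,408)]])
T={'b':[(82,412),(415,442),(66,522),(410,555)],'a':[(123,238),(455,270),(108,346),(445,383)]}
for k,v in T.items():
    print(k,'top',[onz(t,un(p,120,145,6),.04)[:2].round(4) for p in v])
sc=[(97,205),(312,55),(367,72),(148,225)]
tc=[(464,482),(178,520),(162,418),(458,380)]
P=[]
for p,q in zip(sc,tc):
    X,e=tri(s,un(p,130,185,4),t,un(q,250,120,5));P.append(X);print(X,e)
P=np.array(P)
print('c',P.mean(0), np.linalg.norm(P[1]-P[0]),np.linalg.norm(P[2]-P[3]),np.linalg.norm(P[3]-P[0]),np.linalg.norm(P[2]-P[1]))
# wrench, jar rough
print('jar top',onz(t,(243,243),.11)); print('can top',onz(t,(236,116),.186))
# rack corners
for p,q in [((47,290),(528,462)),((375,57),(88,520)),((298,440),(495,45)),((660,175),(40,100))]:
    print('rack',tri(s,un(p,130,185,4),t,un(q,250,120,5)))
E
```

```text
b scene top [array([0.453 , 0.1731]), array([0.477, 0.343]), array([0.5092, 0.1646]), array([0.5317, 0.3352])]
a scene top [array([0.544 , 0.1524]), array([0.5688, 0.3217]), array([0.5979, 0.1472]), array([0.6235, 0.3142])]
bot [array([0.4518, 0.1775]), array([0.5071, 0.171 ]), array([0.5429, 0.1563]), array([0.5965, 0.1494])]
b top [array([0.5328, 0.3353]), array([0.5083, 0.1657]), array([0.4768, 0.3421]), array([0.4509, 0.1688])]
a top [array([0.6238, 0.3162]), array([0.5974, 0.1439]), array([0.5667, 0.3228]), array([0.538, 0.15 ])]
[ 0.485  -0.2929  0.0781] 0.0036278974252933367
[ 0.4706 -0.1233  0.0799] 0.0013811492076008479
[ 0.5256 -0.1176  0.107 ] 0.0026612717303709406
[ 0.5399 -0.2882  0.1098] 0.0033945984896246676
c [ 0.5053 -0.2055  0.0937] 0.1702291370387397 0.1711895416727885 0.06355657950010239 0.06149525855437718
jar top [0.4173 0.0015 0.11  ]
can top [0.7694 0.0029 0.186 ]
rack (array([ 0.4994, -0.3404,  0.0502]), np.float64(0.002859527047240439))
rack (array([ 0.4762, -0.0745,  0.0494]), np.float64(0.0051748295871114425))
rack (array([ 0.7295, -0.3195,  0.1527]), np.float64(0.005752133755836643))
rack (array([ 0.7143, -0.0555,  0.1374]), np.float64(0.0007106278186024931))
```

```bash
cat >> h.py <<'E'
from scipy.spatial.transform import Rotation as Ro
def st():
    o=arm.observe(); R=Ro.from_euler('xyz',o['ee_rot'],degrees=True)
    return o,R
def target(yaw,lean=0,flip=1):
    """tool x down (leaned about channel y), tool y = flip*channel x"""
    Rc=Ro.from_euler('z',yaw,degrees=True)*Ro.from_euler('y',-lean,degrees=True)
    M=Rc.as_matrix(); x=-M[:,2]; y=flip*M[:,0]; return Ro.from_matrix(np.c_[x,y,np.cross(x,y)])
def delta(pos,Rt):
    o,R=st(); return (np.array(pos)-o['eef_pos'])*100,(Rt*R.inv()).as_rotvec()
E
python3 - <<'E'
from h import *
o,R=st(); print(R.as_matrix())
for yaw,l in [(-8.2,0),(5,25)]:
  for f in (1,-1): print(yaw,f,delta([.537,.245,.12],target(yaw,l,f)), target(yaw,l,f).as_matrix().tolist())
E
```

```text
[[-0.0003 -0.3126 -0.9499]
 [-0.0013 -0.9499  0.3126]
 [-1.      0.0013 -0.0001]]
-8.2 1 (array([ 34.1802, -34.8403, -12.9668]), array([0.0012, 0.0009, 1.7456])) [[0.0, 0.9897762309077889, -0.14262893370551172], [0.0, -0.1426289337055117, -0.9897762309077889], [-0.9999999999999998, 0.0, 2.7755575615628914e-17]]
-8.2 -1 (array([ 34.1802, -34.8403, -12.9668]), array([ 0.0008, -0.0011, -1.396 ])) [[0.0, -0.9897762309077889, 0.14262893370551172], [0.0, 0.14262893370551172, 0.9897762309077889], [-0.9999999999999998, 0.0, 5.551115123125783e-17]]
5 1 (array([ 34.1802, -34.8403, -12.9668]), array([-0.4026, -0.3189,  1.94  ])) [[0.42101007166283455, 0.9028590122851736, 0.08715574274765808], [0.03683360850073486, 0.0789899283371655, -0.9961946980917458], [-0.90630778703665, 0.42261826174069966, -5.551115123125783e-17]]
5 -1 (array([ 34.1802, -34.8403, -12.9668]), array([ 0.2877, -0.3629, -1.1461])) [[0.42101007166283455, -0.9028590122851736, -0.08715574274765808], [0.03683360850073486, -0.07898992833716545, 0.9961946980917458], [-0.90630778703665, -0.42261826174069966, 0.0]]
```

Emit:
servo_tool(
  plan=[
    {"delta_pos":[4.3,-4.4,0],"rot":[0,0,-0.175],"jaw":8.5},
    {"delta_pos":[4.3,-4.4,0],"rot":[0,0,-0.175],"jaw":8.5},
    {"delta_pos":[4.3,-4.4,0],"rot":[0,0,-0.175],"jaw":8.5},
    {"delta_pos":[4.3,-4.4,0],"rot":[0,0,-0.175],"jaw":8.5},
    {"delta_pos":[4.3,-4.4,0],"rot":[0,0,-0.175],"jaw":8.5},
    {"delta_pos":[4.3,-4.4,0],"rot":[0,0,-0.175],"jaw":8.5},
    {"delta_pos":[4.3,-4.4,0],"rot":[0,0,-0.175],"jaw":8.5},
    {"delta_pos":[4.3,-4.4,0],"rot":[0,0,-0.175],"jaw":8.5},
  ],
)

```text
clock: 1.2
eef_pos: [0.5416, 0.2356, 0.248]
ee_rot: [96.4, 89.9, 175.8]
wrist_force: [0.3, 0.9, 0.1]
finger_gap: 0.998
```

```bash
python3 - <<'E'
from h import *
print(delta([.538,.244,.12],target(-8.2,0,-1)),st()[0]['qpos'])
E
```

```text
(array([ -0.3619,   0.8377, -12.7971]), array([-0.0001, -0.0021,  0.0409])) [ 39.1677  18.8474  -4.6706  -0.0888 -66.5683 -49.6744]
```

Emit:
servo_tool(
  plan=[
    {"delta_pos":[-0.3,0.8,-5],"rot":[0,0,0.04],"jaw":8.5},
    {"delta_pos":[0,0,-5],"rot":[0,0,0],"jaw":8.5},
    {"delta_pos":[0,0,-3],"rot":[0,0,0],"jaw":8.5},
  ],
)

```text
clock: 1.58
eef_pos: [0.5435, 0.2396, 0.1173]
ee_rot: [-38.8, 89.6, 42.4]
wrist_force: [-0.5, 0.4, 0.9]
finger_gap: 0.996
```

```bash
python3 - <<'E'
from h import *
print(delta([.538,.244,.03],target(-8.2,0,-1)))
s=vision.grab_frame("scene");save(s,'s3',250,90,410,220,5)
t=vision.grab_frame("top");save(t,'t3',100,120,260,250,5)
E
```

```text
(array([-0.5453,  0.4435, -8.7298]), array([-0.0045,  0.0048,  0.0104]))
```

View pics/s3.png

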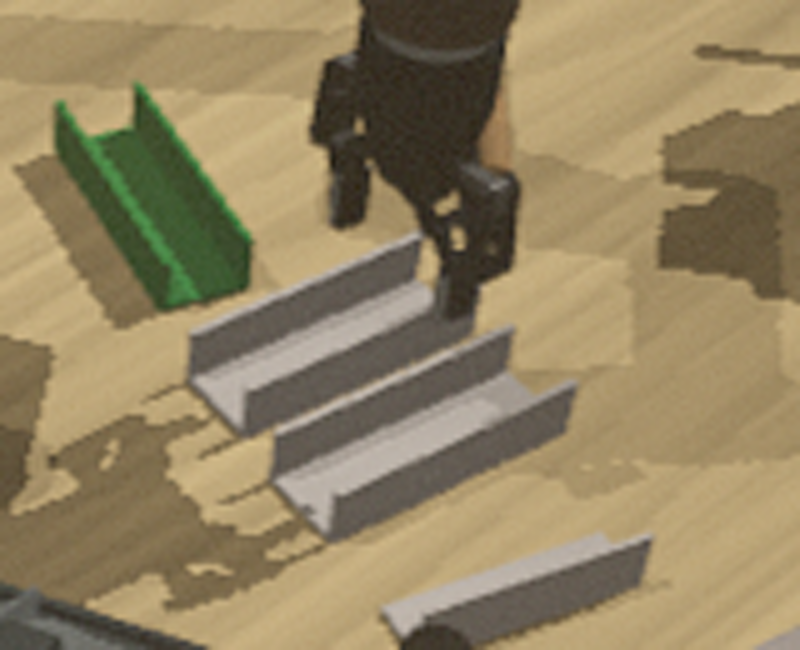

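The gripper is over the pair, with its jaws across the seam and both channels still where I measured them. Next I descend with one finger in each trough.

Emit:
servo_tool(
  plan=[
    {"delta_pos":[-0.6,0.4,-2],"rot":[-0.005,0.005,0.01],"jaw":8.5},
    {"delta_pos":[0,0,-3],"rot":[0,0,0],"jaw":8.5},
    {"delta_pos":[0,0,-1],"rot":[0,0,0],"jaw":8.5},
    {"delta_pos":[0,0,0],"rot":[0,0,0],"jaw":8.5},
  ],
)

```text
clock: 2.17
eef_pos: [0.5394, 0.2457, 0.0603]
ee_rot: [-70.5, 89.8, 11.4]
wrist_force: [0.1, -0.2, 0.6]
finger_gap: 0.995
```

```bash
python3 - <<'E'
from h import *
print(delta([.538,.244,.03],target(-8.2,0,-1)))
E
```

```text
(array([-0.1354, -0.1744, -3.0316]), array([-0.0007,  0.0035, -0.0024]))
```

Emit:
servo_tool(
  plan=[
    {"delta_pos":[-0.1,-0.2,-1.5],"rot":[0,0.003,-0.002],"jaw":8.0},
    {"delta_pos":[0,0,-1.2],"rot":[0,0,0],"jaw":7.6},
    {"delta_pos":[0,0,-0.3],"rot":[0,0,0],"jaw":7.0},
    {"delta_pos":[0,0,0],"rot":[0,0,0],"jaw":6.5},
  ],
  newtons=20,
)

```text
clock: 2.68
eef_pos: [0.5397, 0.2445, 0.0311]
ee_rot: [-42.9, 89.7, 38.9]
wrist_force: [0.1, 0.0, -0.4]
finger_gap: 0.761
```

```bash
python3 - <<'E'
from h import *
print(delta([.538,.244,.03],target(-8.2,0,-1)))
E
```

```text
(array([-0.1747, -0.0526, -0.1079]), array([-0.0035,  0.0043, -0.0006]))
```

Emit:
servo_tool(
  plan=[
    {"delta_pos":[-0.1,0,0],"rot":[0,0,0],"jaw":5.5},
    {"delta_pos":[0,0,0],"rot":[0,0,0],"jaw":4.5},
    {"delta_pos":[0,0,0],"rot":[0,0,0],"jaw":3.8},
    {"delta_pos":[0,0,0],"rot":[0,0,0],"jaw":3.1},
    {"delta_pos":[0,0,0],"rot":[0,0,0],"jaw":2.4},
    {"delta_pos":[0,0,0],"rot":[0,0,0],"jaw":1.7},
    {"delta_pos":[0,0,0],"rot":[0,0,0],"jaw":1.0},
    {"delta_pos":[0,0,0],"rot":[0,0,0],"jaw":0.8},
  ],
  newtons=25,
)

```text
clock: 3.68
eef_pos: [0.5401, 0.2454, 0.0332]
ee_rot: [-46.2, 89.4, 35.7]
wrist_force: [0.5, -0.5, 3.0]
finger_gap: 0.112
```

Emit:
servo_tool(
  plan=[
    {"delta_pos":[0,0,0],"rot":[0,0,0],"jaw":0.4},
    {"delta_pos":[0,0,0],"rot":[0,0,0],"jaw":0.4},
    {"delta_pos":[0,0,0],"rot":[0,0,0],"jaw":0.4},
    {"delta_pos":[0,0,0],"rot":[0,0,0],"jaw":0.4},
  ],
  newtons=40,
)

```text
clock: 4.18
eef_pos: [0.5401, 0.2455, 0.0333]
ee_rot: [-46.3, 89.4, 35.6]
wrist_force: [0.6, -0.4, 2.7]
finger_gap: 0.11
```

```bash
python3 - <<'E'
from h import *
s=vision.grab_frame("scene");save(s,'s4',250,90,410,220,5)
t=vision.grab_frame("top");save(t,'t4',100,120,260,250,5)
E
```

```text
(no output)
```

View pics/s4.png

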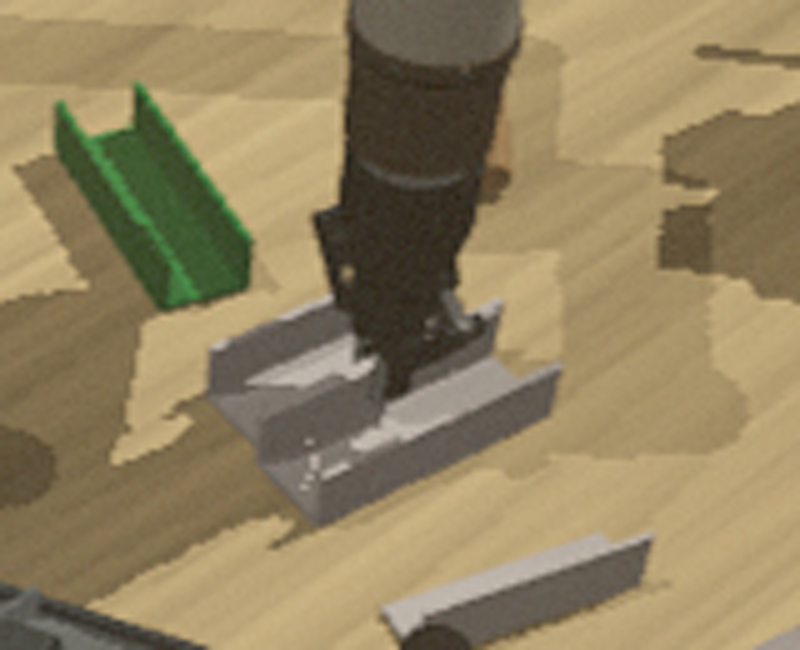

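View pics/t4.png

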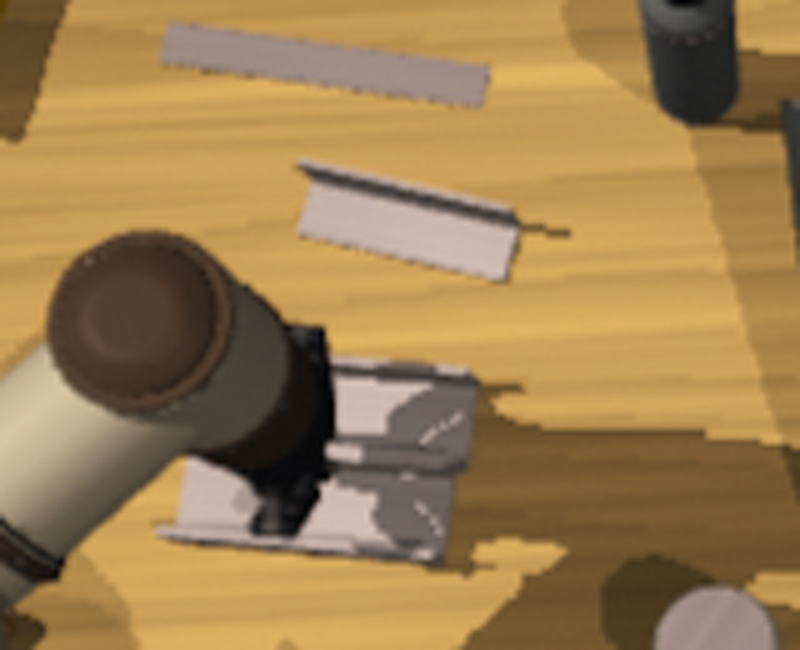

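The channels have been drawn together: the jaws read about 9.4 mm, which is two 5 mm legs. I release, lift and measure.

Emit:
servo_tool(
  plan=[
    {"delta_pos":[0,0,0],"rot":[0,0,0],"jaw":3.0},
    {"delta_pos":[0,0,0],"rot":[0,0,0],"jaw":3.5},
    {"delta_pos":[0,0,1],"rot":[0,0,0],"jaw":4},
    {"delta_pos":[0,0,5],"rot":[0,0,0],"jaw":4},
    {"delta_pos":[0,0,6],"rot":[0,0,0],"jaw":8.5},
    {"delta_pos":[0,-4,5],"rot":[0,0,0],"jaw":8.5},
    {"delta_pos":[0,-6,2],"rot":[0,0,0],"jaw":8.5},
    {"delta_pos":[0,-6,0],"rot":[0,0,0],"jaw":8.5},
  ],
)

```text
clock: 5.28
eef_pos: [0.5385, 0.0856, 0.2283]
ee_rot: [-63.2, 89.4, 19.1]
wrist_force: [0.5, 0.2, 0.5]
finger_gap: 0.997
```

```bash
python3 - <<'E'
from h import *
print(delta([.5,-.2,.22],target(5,25,-1)))
s=vision.grab_frame("scene");save(s,'s5',270,120,400,215,6)
t=vision.grab_frame("top");save(t,'t5',100,120,260,250,5)
E
```

```text
(array([ -3.8521, -28.5571,  -0.8305]), array([-0.0149, -0.4277,  0.2181]))
```

View pics/s5.png

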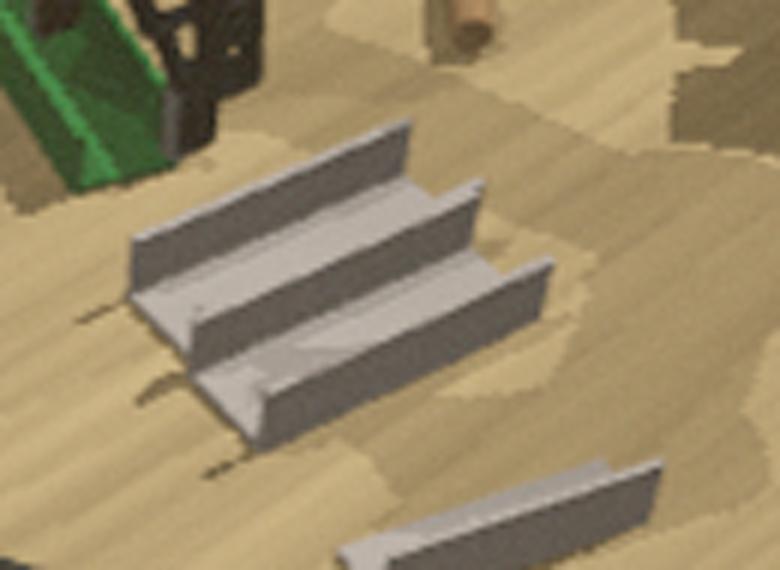

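View pics/t5.png

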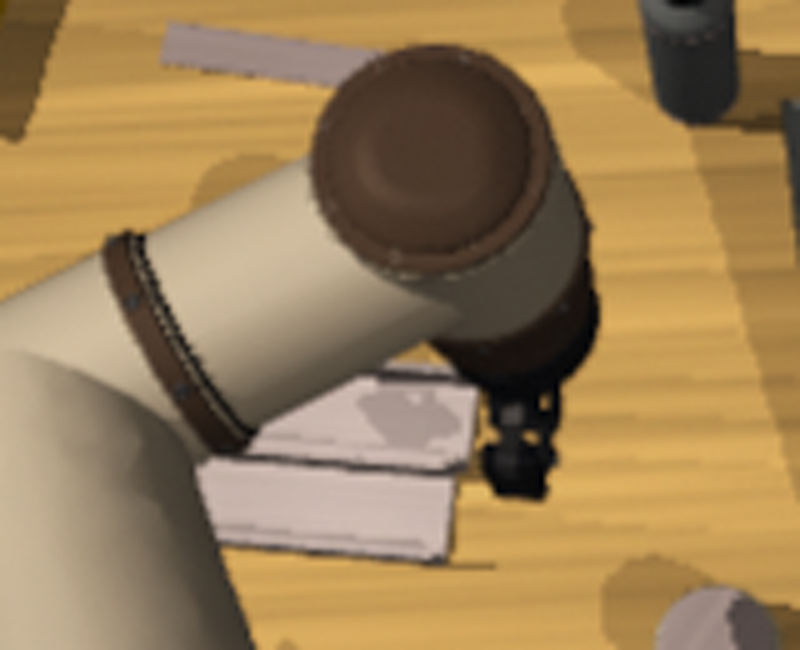

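The scene view shows the pair touching, with one double leg running from (193,320) to (485,185) in the crop and the ends nearly level. I measure it now.

```bash
python3 - <<'E'
from h import *
s=vision.grab_frame("scene")
w=lambda p,z=.04:onz(s,un(p,270,120,6),z)[:2]
bl=[w((133,240)),w((408,120))]; al=[w((265,390)),w((551,260))]; m=[w((195,318)),w((482,184))]
for l in (bl,al,m): print(l,np.degrees(np.arctan2(-(l[1]-l[0])[0],(l[1]-l[0])[1])))
c=(bl[0]+bl[1]+al[0]+al[1])/4
u=(bl[1]-bl[0]+al[1]-al[0]);u/=np.linalg.norm(u);n=np.array([u[1],-u[0]])
print('centre',c,'yaw',np.degrees(np.arctan2(-u[0],u[1])))
ca=[np.mean(bl,0),np.mean(al,0)]; print('across',(ca[1]-ca[0])@n,'along',(ca[1]-ca[0])@u)
E
```

```text
[array([0.4714, 0.1731]), array([0.4944, 0.3398])] -7.87874607419662
[array([0.5829, 0.1508]), array([0.6083, 0.3174])] -8.660699746809929
[array([0.5288, 0.1588]), array([0.5505, 0.3326])] -7.1400269010883255
centre [0.5392 0.2453] yaw -8.269945184112592
across 0.11472397643181771 along -0.0059227658742000665
```

Emit:
servo_tool(
  plan=[
    {"delta_pos":[-1.2,-5,0],"rot":[0,-0.07,0.035],"jaw":8.5},
    {"delta_pos":[-1.2,-5,0],"rot":[0,-0.07,0.035],"jaw":8.5},
    {"delta_pos":[-1.2,-5,0],"rot":[0,-0.07,0.035],"jaw":8.5},
    {"delta_pos":[-1.2,-5,0],"rot":[-0.005,-0.07,0.035],"jaw":8.5},
    {"delta_pos":[-1.2,-5,-1],"rot":[-0.005,-0.07,0.035],"jaw":8.5},
    {"delta_pos":[-1.2,-4,-2],"rot":[-0.005,-0.07,0.035],"jaw":8.5},
    {"delta_pos":[0,0,0],"rot":[0,0,0],"jaw":8.5},
  ],
)

```text
clock: 6.3
eef_pos: [0.4658, -0.2074, 0.1976]
ee_rot: [-90.5, 64.7, 4.7]
wrist_force: [-0.4, 0.4, 0.2]
finger_gap: 0.995
```

```bash
python3 - <<'E'
from h import *
W=np.array([.5053,-.2055,.0937]);T=target(5,25,-1);n=-T.as_matrix()[:,0]
for h in (.05,-.01): print(delta(W+h*n,T))
print(st()[0]['qpos'],n)
s=vision.grab_frame("scene");save(s,'s6',120,110,310,260,4)
t=vision.grab_frame("top");save(t,'t6',230,120,370,270,4)
E
```

```text
(array([ 1.8405,  0.0063, -5.8614]), array([ 0.0034,  0.0054, -0.0032]))
(array([  4.3665,   0.2273, -11.2993]), array([ 0.0034,  0.0054, -0.0032]))
[ -9.5987   5.627  -30.0466 -12.0898 -30.279   23.9909] [-0.421  -0.0368  0.9063]
```

View pics/s6.png

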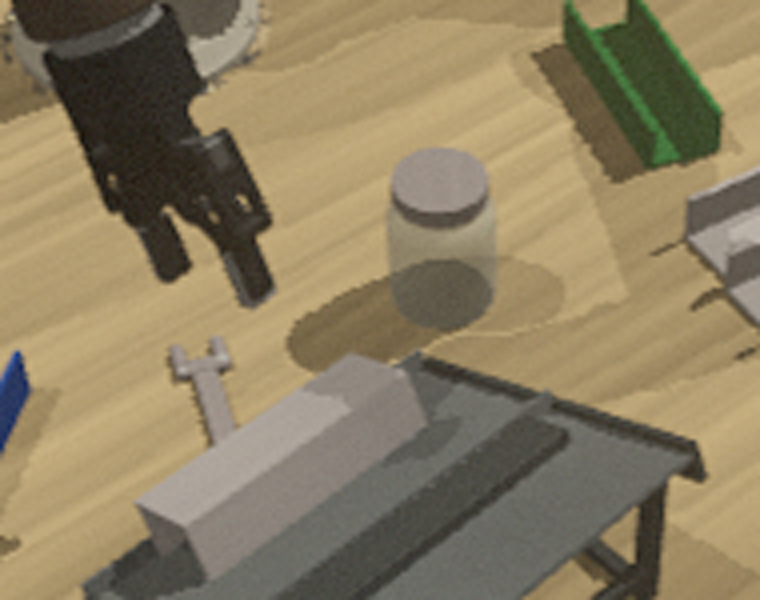

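View pics/t6.png

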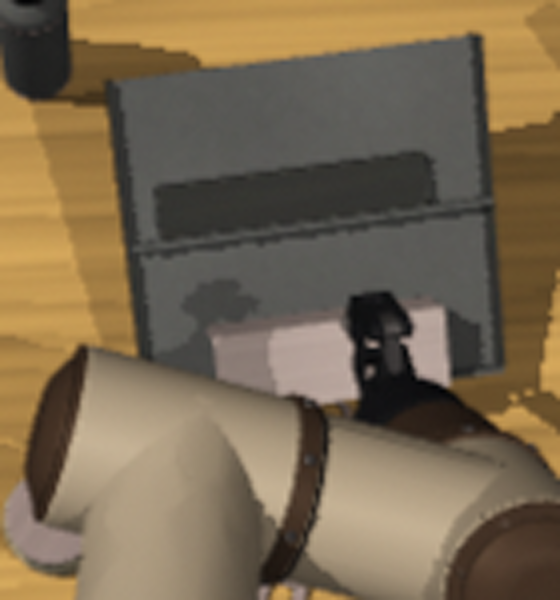

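The channel on the rack is untouched, and the gripper leans squarely over it. I advance along its normal.

Emit:
servo_tool(
  plan=[
    {"delta_pos":[0.9,0,-2.9],"rot":[0.003,0.005,-0.003],"jaw":8.54},
    {"delta_pos":[0.9,0,-2.9],"rot":[0,0,0],"jaw":8.54},
    {"delta_pos":[0,0,0],"rot":[0,0,0],"jaw":8.54},
  ],
)

```text
clock: 6.78
eef_pos: [0.4911, -0.2018, 0.1434]
ee_rot: [-90.6, 64.5, 5.2]
wrist_force: [-0.7, 0.1, 0.4]
finger_gap: 1.001
```

```bash
python3 - <<'E'
from h import *
W=np.array([.5053,-.2055,.0937]);T=target(5,25,-1);n=-T.as_matrix()[:,0]
for h in (.02,-.01): print(delta(W+h*n,T))
s=vision.grab_frame("scene");save(s,'s7',120,110,310,260,4)
E
```

```text
(array([ 0.5782, -0.4466, -3.1596]), array([ 0.0037,  0.0087, -0.0132]))
(array([ 1.8412, -0.3361, -5.8785]), array([ 0.0037,  0.0087, -0.0132]))
```

View pics/s7.png

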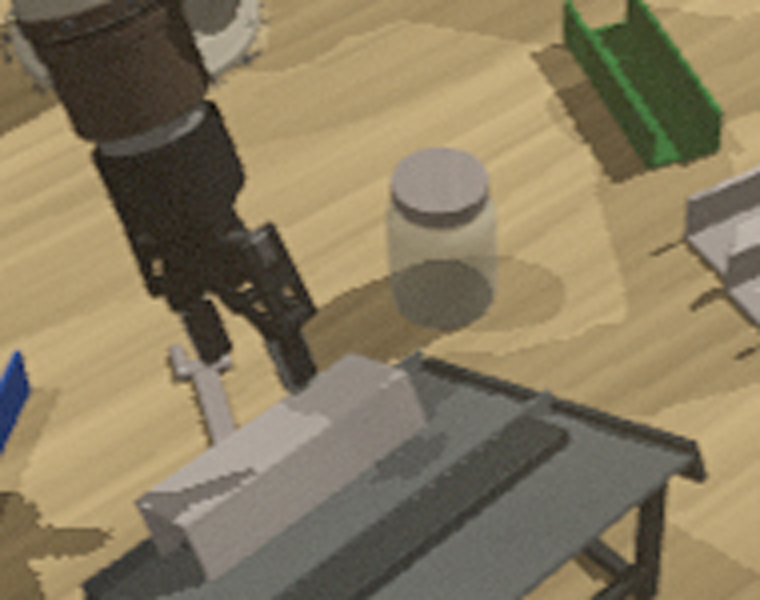

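Emit:
servo_tool(
  plan=[
    {"delta_pos":[0.3,-0.4,-1.5],"rot":[0.004,0.009,-0.013],"jaw":8.54},
    {"delta_pos":[0.2,0,-1.4],"rot":[0,0,0],"jaw":8.54},
    {"delta_pos":[0,0,0],"rot":[0,0,0],"jaw":8.54},
  ],
)

```text
clock: 7.2
eef_pos: [0.4986, -0.2052, 0.1169]
ee_rot: [-90.3, 64.6, 4.9]
wrist_force: [-0.2, 0.2, 0.9]
finger_gap: 0.997
```

```bash
python3 - <<'E'
from h import *
W=np.array([.5053,-.2055,.0937]);T=target(5,25,-1);n=-T.as_matrix()[:,0]
for h in (.02,0,-.01): print(delta(W+h*n,T))
s=vision.grab_frame("scene");save(s,'s8',150,160,250,260,6)
t=vision.grab_frame("top");save(t,'t8',290,170,370,240,8)
E
```

```text
(array([-0.1733, -0.1015, -0.5115]), array([ 0.0014,  0.0064, -0.0025]))
(array([ 0.6687, -0.0278, -2.3241]), array([ 0.0014,  0.0064, -0.0025]))
(array([ 1.0898,  0.009 , -3.2304]), array([ 0.0014,  0.0064, -0.0025]))
```

View pics/s8.png

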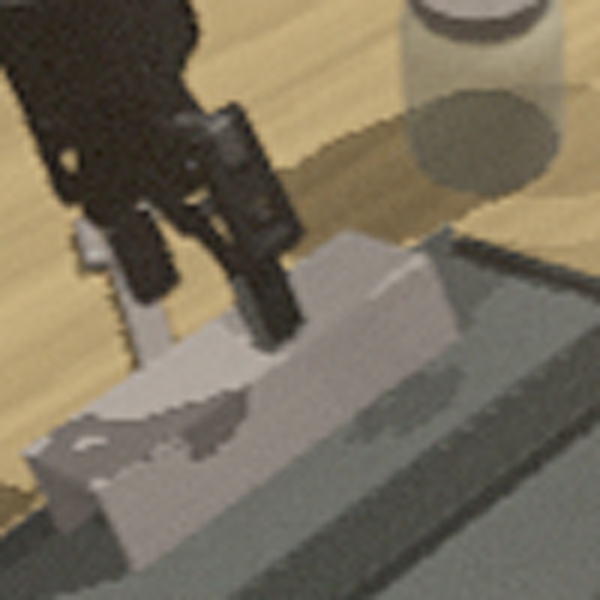

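View pics/t8.png

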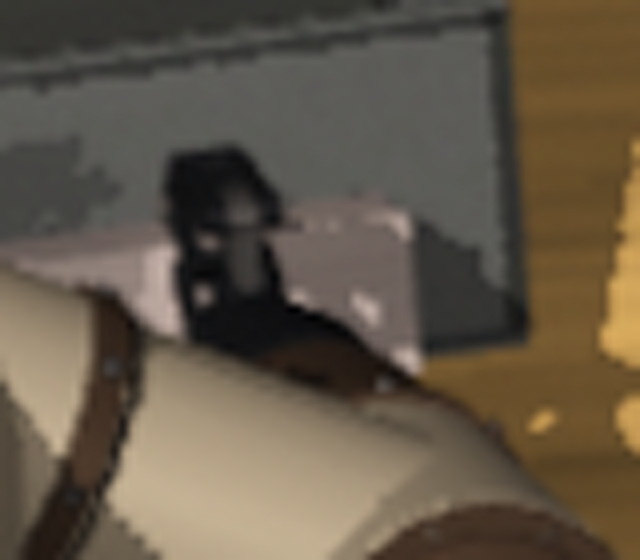

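Emit:
servo_tool(
  plan=[
    {"delta_pos":[0.2,0,-1.2],"rot":[0.001,0.006,-0.002],"jaw":8.54},
    {"delta_pos":[0.5,0,-1.1],"rot":[0,0,0],"jaw":8.54},
    {"delta_pos":[0,0,0],"rot":[0,0,0],"jaw":8.54},
  ],
)

```text
clock: 7.68
eef_pos: [0.5066, -0.2058, 0.094]
ee_rot: [-90.2, 64.8, 4.8]
wrist_force: [0.3, -0.7, 0.6]
finger_gap: 1.001
```

```bash
python3 - <<'E'
from h import *
W=np.array([.5053,-.2055,.0937]);T=target(5,25,-1);n=-T.as_matrix()[:,0]
for h in (0,-.01): print(delta(W+h*n,T))
s=vision.grab_frame("scene");save(s,'s9',150,160,250,260,6)
E
```

```text
(array([-0.1252,  0.0257, -0.0315]), array([ 0.0013,  0.003 , -0.0001]))
(array([ 0.2958,  0.0625, -0.9378]), array([ 0.0013,  0.003 , -0.0001]))
```

View pics/s9.png

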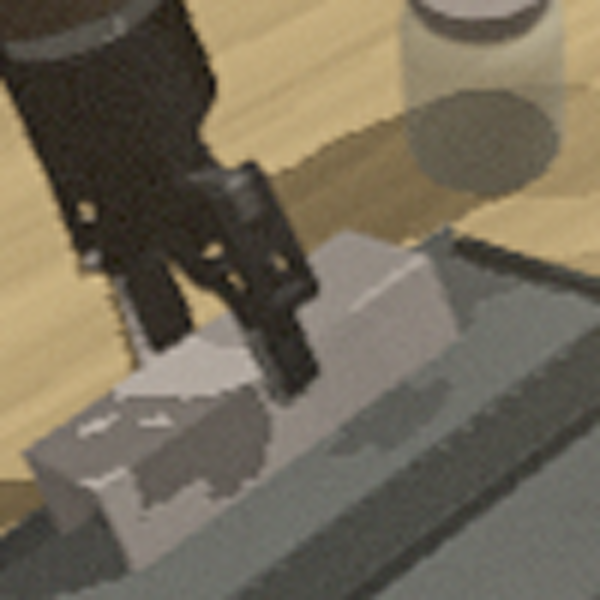

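Both fingers straddle the channel with no contact force. I go 8 mm deeper and close.

Emit:
servo_tool(
  plan=[
    {"delta_pos":[0.2,0,-0.8],"rot":[0.001,0.003,0],"jaw":8.54},
    {"delta_pos":[0,0,0],"rot":[0,0,0],"jaw":7.5},
    {"delta_pos":[0,0,0],"rot":[0,0,0],"jaw":6.8},
    {"delta_pos":[0,0,0],"rot":[0,0,0],"jaw":6.2},
    {"delta_pos":[0,0,0],"rot":[0,0,0],"jaw":5.5},
    {"delta_pos":[0,0,0],"rot":[0,0,0],"jaw":5.0},
    {"delta_pos":[0,0,0],"rot":[0,0,0],"jaw":5.0},
  ],
  newtons=40,
)

```text
clock: 8.6
eef_pos: [0.5083, -0.2058, 0.0863]
ee_rot: [-90.1, 65.0, 5.0]
wrist_force: [-0.4, -0.6, -0.4]
finger_gap: 0.693
```

Emit:
servo_tool(
  plan=[
    {"delta_pos":[-0.2,0,0.5],"rot":[0,0,0],"jaw":5.0},
    {"delta_pos":[-0.4,0,1],"rot":[0,0,0],"jaw":5.0},
    {"delta_pos":[-0.6,0,1.5],"rot":[0,0,0],"jaw":5.0},
    {"delta_pos":[-0.8,0,2.0],"rot":[0,0,0],"jaw":5.0},
    {"delta_pos":[-0.8,0,3.0],"rot":[0,0,0],"jaw":5.0},
    {"delta_pos":[-0.4,0,4.0],"rot":[0,0,0],"jaw":5.0},
    {"delta_pos":[0,0,2.0],"rot":[0,0,0],"jaw":5.0},
  ],
  newtons=60,
)

```text
clock: 9.48
eef_pos: [0.4692, -0.205, 0.2312]
ee_rot: [-89.8, 65.4, 5.1]
wrist_force: [0.8, -0.3, -2.2]
finger_gap: 0.69
```

```bash
python3 - <<'E'
from h import *
print(delta([.5392,.2453,.2],target(-8.3,0,-1)))
s=vision.grab_frame("scene");save(s,'s10',120,80,310,260,4)
E
```

```text
(array([ 7.0035, 45.0319, -3.1236]), array([ 0.0113,  0.43  , -0.2272]))
```

View pics/s10.png

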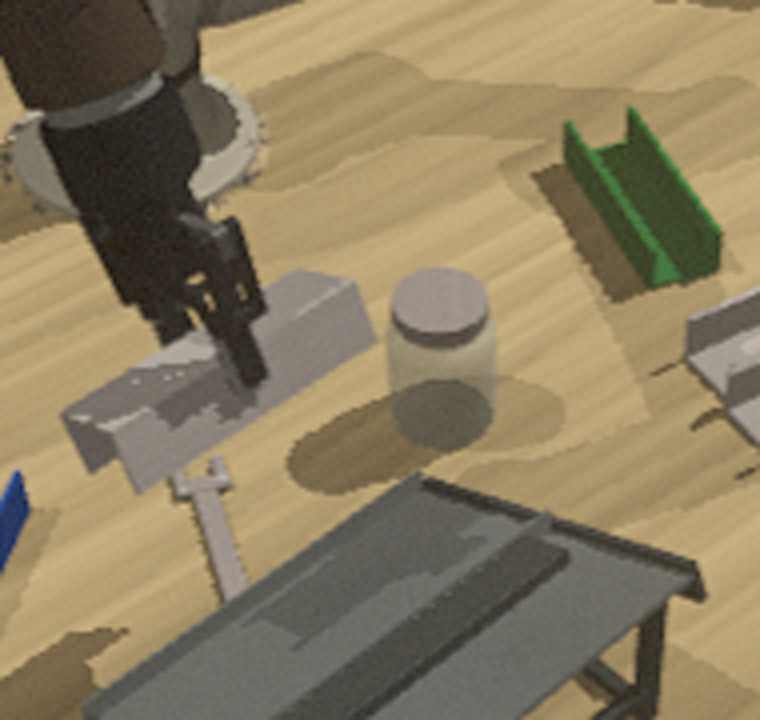

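The channel is held squarely and the rack and bar are unmoved. I carry it over, levelling as it goes.

Emit:
servo_tool(
  plan=[
    {"delta_pos":[0.4,2.5,0.5],"rot":[0,0.03,-0.015],"jaw":5},
    {"delta_pos":[0.8,5,0],"rot":[0,0.06,-0.03],"jaw":5},
    {"delta_pos":[0.8,5,0],"rot":[0,0.06,-0.03],"jaw":5},
    {"delta_pos":[0.8,5,0],"rot":[0.005,0.06,-0.03],"jaw":5},
    {"delta_pos":[0.8,5,0],"rot":[0.005,0.06,-0.03],"jaw":5},
    {"delta_pos":[0.8,5,0],"rot":[0,0.06,-0.03],"jaw":5},
    {"delta_pos":[0.8,5,0],"rot":[0,0.06,-0.03],"jaw":5},
    {"delta_pos":[0.8,5,0],"rot":[0,0.03,-0.03],"jaw":5},
  ],
)

```text
clock: 10.52
eef_pos: [0.5238, 0.1766, 0.2408]
ee_rot: [-132.5, 89.6, -51.6]
wrist_force: [1.1, 0.1, -2.4]
finger_gap: 0.694
```

```bash
python3 - <<'E'
from h import *
print(delta([.5392,.2453,.15],target(-8.3,0,-1)))
E
```

```text
(array([ 1.5378,  6.8681, -9.0763]), array([0.0059, 0.0047, 0.0138]))
```

Emit:
servo_tool(
  plan=[
    {"delta_pos":[0.8,4,-2],"rot":[0.006,0.005,0.014],"jaw":5},
    {"delta_pos":[0.5,2,-3],"rot":[0,0,0],"jaw":5},
    {"delta_pos":[0,0,-3],"rot":[0,0,0],"jaw":5},
    {"delta_pos":[0,0,-1],"rot":[0,0,0],"jaw":5},
    {"delta_pos":[0,0,0],"rot":[0,0,0],"jaw":5},
  ],
)

```text
clock: 11.15
eef_pos: [0.537, 0.2422, 0.1482]
ee_rot: [-43.4, 89.8, 38.5]
wrist_force: [0.5, 0.1, -2.2]
finger_gap: 0.693
```

```bash
python3 - <<'E'
from h import *
print(delta([.5392,.2453,.10],target(-8.3,0,-1)))
s=vision.grab_frame("scene");save(s,'s11',260,80,400,200,5)
t=vision.grab_frame("top");save(t,'t11',100,140,240,260,5)
E
```

```text
(array([ 0.2212,  0.307 , -4.8202]), array([-0.0021,  0.0026, -0.0037]))
```

View pics/s11.png

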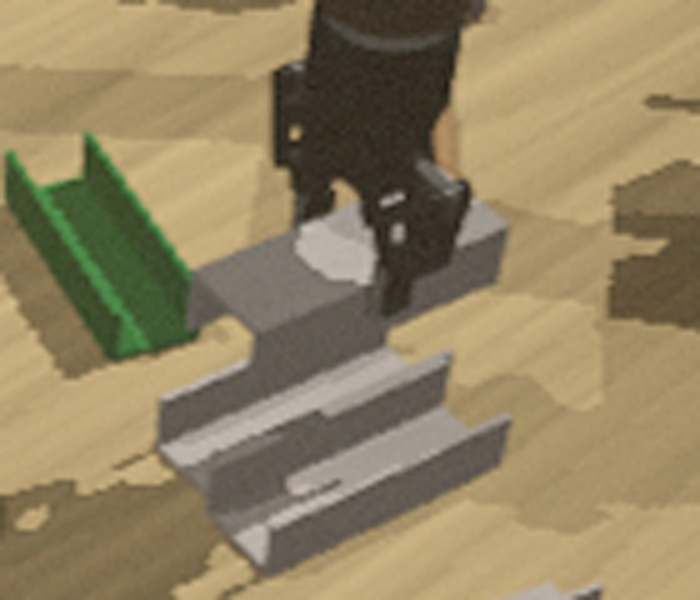

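View pics/t11.png

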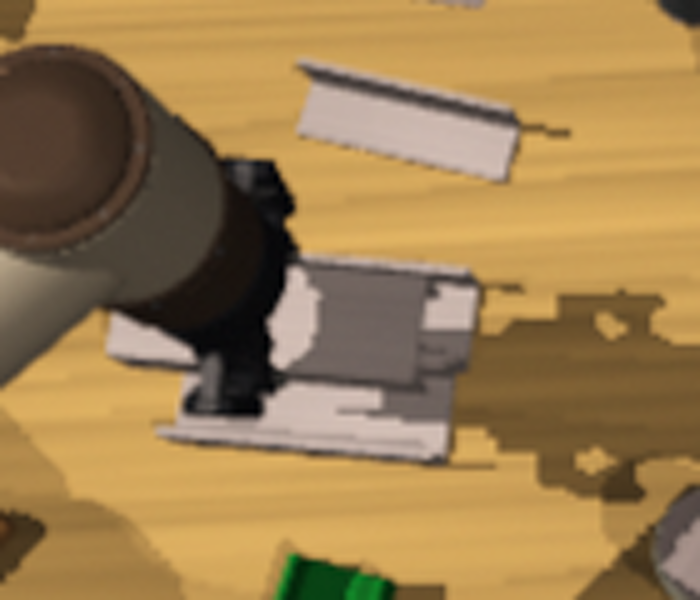

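```bash
python3 - <<'E'
from h import *
s=vision.grab_frame("scene");t=vision.grab_frame("top")
z=.156
P=[onz(s,un(p,260,80,5),z) for p in [(190,270),(258,330),(508,228)]]
for p in P: print(p)
print(np.linalg.norm(P[0]-P[1]),np.linalg.norm(P[2]-P[1]),'ctr',(P[0]+P[2])/2)
d=P[2]-P[1];print(np.degrees(np.arctan2(-d[0],d[1])))
for p in [(425,272),(415,385)]: print('top',onz(t,un(p,100,140,5),z))
print(tri(s,un((258,330),260,80,5),t,un((425,272),100,140,5)),tri(s,un((190,270),260,80,5),t,un((415,385),100,140,5)))
print(st()[0]['eef_pos'])
E
```

```text
[0.4937 0.1626 0.156 ]
[0.5512 0.1564 0.156 ]
[0.5778 0.3209 0.156 ]
0.0578029935821765 0.16655658076458818 ctr [0.5358 0.2417 0.156 ]
-9.190563113141398
top [0.5568 0.1561 0.156 ]
top [0.4935 0.1622 0.156 ]
(array([0.5549, 0.1541, 0.1603]), np.float64(0.002876596435176292)) (array([0.4936, 0.1623, 0.156 ]), np.float64(0.000448633961689022))
[0.5378 0.2427 0.1499]
```

The held channel is centred within about 2 mm of the TCP and in line with the pair. I lower it in stages.

Emit:
servo_tool(
  plan=[
    {"delta_pos":[0.2,0.3,-2],"rot":[-0.002,0.003,-0.002],"jaw":5},
    {"delta_pos":[0,0,-2],"rot":[0,0,0],"jaw":5},
    {"delta_pos":[0,0,-1.5],"rot":[0,0,0],"jaw":5},
    {"delta_pos":[0,0,0],"rot":[0,0,0],"jaw":5},
  ],
)

```text
clock: 11.85
eef_pos: [0.5406, 0.246, 0.0929]
ee_rot: [-37.5, 89.6, 44.2]
wrist_force: [0.3, -0.9, -2.2]
finger_gap: 0.688
```

```bash
python3 - <<'E'
from h import *
print(delta([.5392,.2453,.04],target(-8.3,0,-1)))
s=vision.grab_frame("scene");save(s,'s12',260,80,400,200,5)
E
```

```text
(array([-0.1418, -0.0689, -5.288 ]), array([-0.0045,  0.0047, -0.0002]))
```

View pics/s12.png

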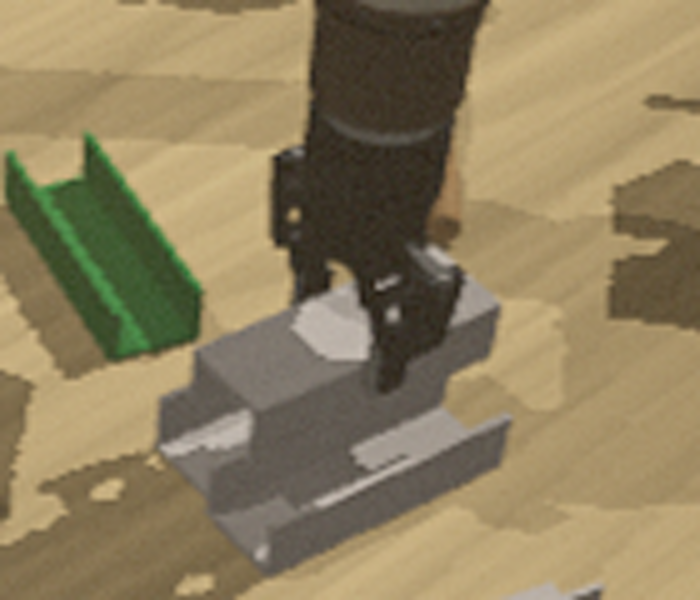

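Emit:
servo_tool(
  plan=[
    {"delta_pos":[-0.1,-0.1,-1],"rot":[-0.004,0.004,0],"jaw":5},
    {"delta_pos":[0,0,-1],"rot":[0,0,0],"jaw":5},
    {"delta_pos":[0,0,-1],"rot":[0,0,0],"jaw":5},
    {"delta_pos":[0,0,-1],"rot":[0,0,0],"jaw":5},
    {"delta_pos":[0,0,-0.6],"rot":[0,0,0],"jaw":5},
    {"delta_pos":[0,0,0],"rot":[0,0,0],"jaw":5},
  ],
)

```text
clock: 12.65
eef_pos: [0.5408, 0.2458, 0.0455]
ee_rot: [-49.9, 89.7, 31.8]
wrist_force: [0.7, 0.5, -2.2]
finger_gap: 0.69
```

```bash
python3 - <<'E'
from h import *
print(delta([.5392,.2453,.037],target(-8.3,0,-1)))
s=vision.grab_frame("scene");save(s,'s13',260,80,400,200,5)
E
```

```text
(array([-0.1644, -0.052 , -0.854 ]), array([-0.0024,  0.0039, -0.0008]))
```

View pics/s13.png

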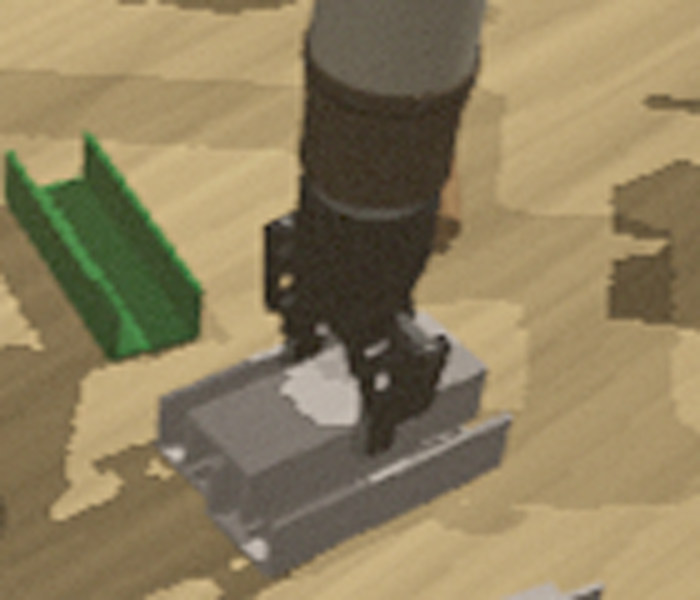

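Its legs have entered both troughs cleanly, with no contact so far. I ease it down to touch.

Emit:
servo_tool(
  plan=[
    {"delta_pos":[0,0,-0.4],"rot":[0,0,0],"jaw":5},
    {"delta_pos":[0,0,-0.2],"rot":[0,0,0],"jaw":5},
    {"delta_pos":[0,0,0],"rot":[0,0,0],"jaw":5},
  ],
)

```text
clock: 13.08
eef_pos: [0.5416, 0.2463, 0.0404]
ee_rot: [-48.7, 89.6, 33.1]
wrist_force: [0.2, -0.6, -2.2]
finger_gap: 0.694
```

Emit:
servo_tool(
  plan=[
    {"delta_pos":[0,0,-0.2],"rot":[0,0,0],"jaw":5},
    {"delta_pos":[0,0,0],"rot":[0,0,0],"jaw":5},
  ],
)

```text
clock: 13.32
eef_pos: [0.5417, 0.2464, 0.0384]
ee_rot: [-48.3, 89.6, 33.4]
wrist_force: [0.4, 0.9, -2.4]
finger_gap: 0.689
```

Emit:
servo_tool(
  plan=[
    {"delta_pos":[0,0,-0.2],"rot":[0,0,0],"jaw":5},
    {"delta_pos":[0,0,0],"rot":[0,0,0],"jaw":5},
  ],
)

```text
clock: 13.58
eef_pos: [0.5419, 0.2466, 0.0369]
ee_rot: [-49.1, 89.5, 32.7]
wrist_force: [-0.2, 0.7, -1.0]
finger_gap: 0.691
```

Emit:
servo_tool(
  plan=[
    {"delta_pos":[0,0,-0.15],"rot":[0,0,0],"jaw":5},
    {"delta_pos":[0,0,0],"rot":[0,0,0],"jaw":5},
  ],
)

```text
clock: 13.82
eef_pos: [0.5419, 0.2466, 0.0369]
ee_rot: [-51.9, 89.5, 29.9]
wrist_force: [-0.6, -1.0, -2.5]
finger_gap: 0.686
```

Emit:
servo_tool(
  plan=[
    {"delta_pos":[0,0,-0.2],"rot":[0,0,0],"jaw":5},
    {"delta_pos":[0,0,0],"rot":[0,0,0],"jaw":5},
  ],
)

```text
clock: 14.08
eef_pos: [0.5419, 0.2467, 0.0369]
ee_rot: [-54.4, 89.5, 27.4]
wrist_force: [-1.2, -0.8, -0.9]
finger_gap: 0.689
```

Emit:
servo_tool(
  plan=[
    {"delta_pos":[0,0,-0.2],"rot":[0,0,0],"jaw":5},
    {"delta_pos":[0,0,0],"rot":[0,0,0],"jaw":5},
  ],
)

```text
clock: 14.32
eef_pos: [0.542, 0.2468, 0.0368]
ee_rot: [-57.6, 89.5, 24.2]
wrist_force: [-0.3, -0.5, -1.6]
finger_gap: 0.689
```

Emit:
servo_tool(
  plan=[
    {"delta_pos":[0,0,-0.5],"rot":[0,0,0],"jaw":5},
  ],
)

```text
clock: 14.45
eef_pos: [0.5423, 0.2469, 0.0364]
ee_rot: [-68.0, 89.6, 13.9]
wrist_force: [-15.4, -1.7, 49.9]
finger_gap: 0.69
```

```bash
python3 - <<'E'
from h import *
o,_=st();print(o['eef_pos'],o['wrist_force'])
s=vision.grab_frame("scene");save(s,'s14',260,80,400,200,5)
E
```

```text
[0.5423 0.2469 0.0364] [-15.3583  -1.6527  49.9375]
```

View pics/s14.png

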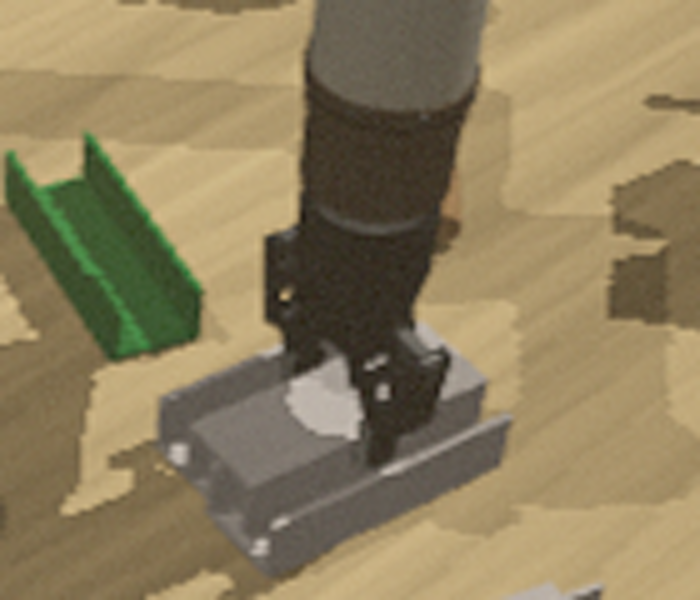

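It is firmly down, with contact confirmed at TCP z 36.4 mm. I relax the push, open slightly and back out.

Emit:
servo_tool(
  plan=[
    {"delta_pos":[0,0,0.05],"rot":[0,0,0],"jaw":5},
    {"delta_pos":[0,0,0],"rot":[0,0,0],"jaw":6.2},
    {"delta_pos":[0,0,0],"rot":[0,0,0],"jaw":6.6},
    {"delta_pos":[0,0,0],"rot":[0,0,0],"jaw":6.8},
    {"delta_pos":[0,0,0],"rot":[0,0,0],"jaw":6.8},
  ],
  newtons=20,
)

```text
clock: 15.12
eef_pos: [0.5433, 0.2476, 0.0363]
ee_rot: [-60.2, 89.4, 21.7]
wrist_force: [0.2, 0.1, 0.3]
finger_gap: 0.796
```

```bash
python3 - <<'E'
from h import *
print(delta([.5392,.2453,.037],target(-8.3,0,-1)))
s=vision.grab_frame("scene");save(s,'s15',260,80,400,200,5)
E
```

```text
(array([-0.4106, -0.2262,  0.0706]), array([-0.0041,  0.0104, -0.0035]))
```

View pics/s15.png

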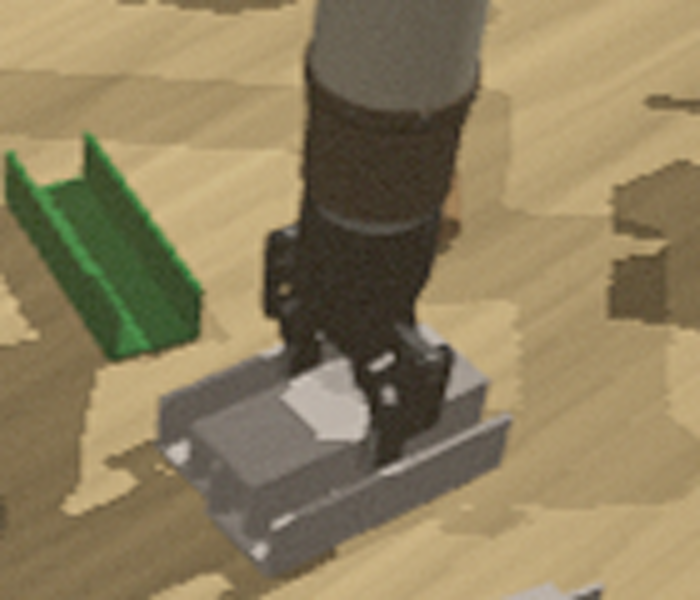

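Emit:
servo_tool(
  plan=[
    {"delta_pos":[-0.1,0,0.5],"rot":[0,0,0],"jaw":7.0},
    {"delta_pos":[-0.1,0,1],"rot":[0,0,0],"jaw":7.2},
    {"delta_pos":[0,0,2],"rot":[0,0,0],"jaw":7.5},
    {"delta_pos":[0,0,4],"rot":[0,0,0],"jaw":8},
    {"delta_pos":[0,0,6],"rot":[0,0,0],"jaw":8},
    {"delta_pos":[-2,2,5],"rot":[0,0,0],"jaw":8},
    {"delta_pos":[-5,3,2],"rot":[0,0,0],"jaw":8},
    {"delta_pos":[-5,3,0],"rot":[0,0,0],"jaw":8},
  ],
)

```text
clock: 16.18
eef_pos: [0.4198, 0.3273, 0.2526]
ee_rot: [-49.0, 89.1, 32.6]
wrist_force: [0.1, 1.2, -0.6]
finger_gap: 0.937
```

Emit:
servo_tool(
  plan=[
    {"delta_pos":[-4,4,1],"rot":[0,0,0],"jaw":8},
    {"delta_pos":[-4,4,1],"rot":[0,0,0],"jaw":8},
    {"delta_pos":[-1,5,0],"rot":[0,0,0],"jaw":8},
    {"delta_pos":[0,5,0],"rot":[0,0,0],"jaw":8},
    {"delta_pos":[0,5,0],"rot":[0,0,0],"jaw":8},
    {"delta_pos":[0,0,0],"rot":[0,0,0],"jaw":8},
  ],
)

```text
clock: 16.92
eef_pos: [0.3211, 0.5641, 0.2814]
ee_rot: [-33.5, 88.5, 48.4]
wrist_force: [-0.0, -1.3, -0.7]
finger_gap: 0.933
```

```bash
python3 - <<'E'
from h import *
o,_=st();print(o['eef_pos'],o['wrist_force'])
s=vision.grab_frame("scene");save(s,'s16',270,120,400,215,6);save(s,'s16f')
t=vision.grab_frame("top");save(t,'t16',120,150,220,240,6);save(t,'t16f')
E
```

```text
[0.3211 0.5641 0.2814] [-0.0084 -1.3414 -0.6732]
```

View pics/s16.png

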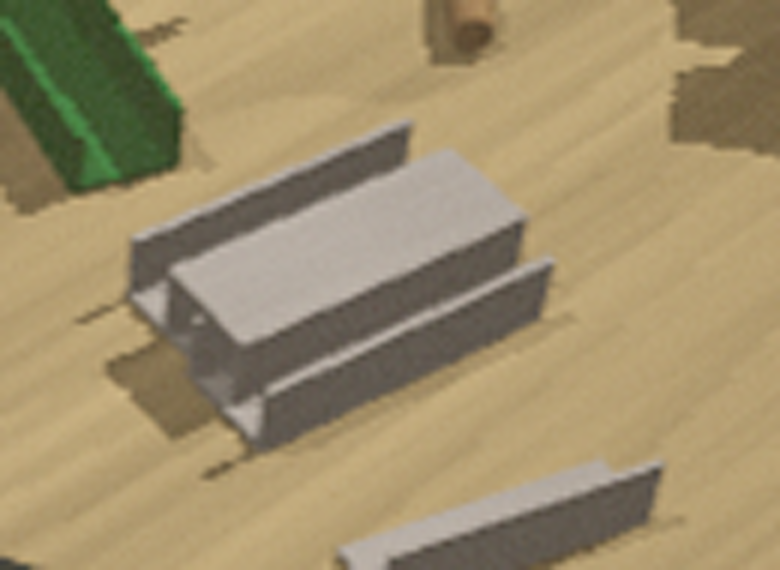

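View pics/t16.png

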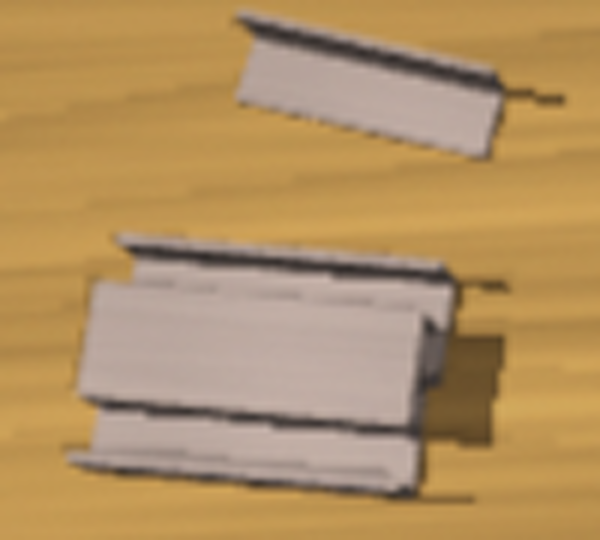

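View pics/t16f.png

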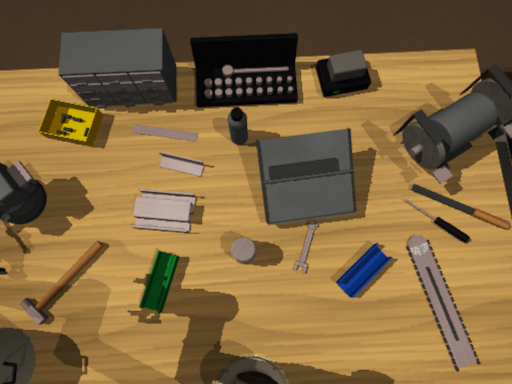

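The nest looks fully seated: the web stands slightly above the outer legs, and the seam is hidden in the middle. I check it numerically.

```bash
python3 - <<'E'
from h import *
s=vision.grab_frame("scene");t=vision.grab_frame("top")
def rep(tag,f,a,b,c,x0,y0,k):
    w=lambda p,z:onz(f,un(p,x0,y0,k),z)[:2]
    A=np.array([w(p,.04) for p in a]);B=np.array([w(p,.04) for p in b]);C=np.array([w(p,.045) for p in c])
    u=A[1]-A[0]+B[1]-B[0];u/=np.linalg.norm(u);n=np.array([u[1],-u[0]])
    an=lambda d:np.degrees(np.arctan2(-d[0],d[1]))
    print(tag,'across',(A.mean(0)-B.mean(0))@n,'along',(A.mean(0)-B.mean(0))@u,'yaw a,b',an(A[1]-A[0]),an(B[1]-B[0]))
    m=(A.mean(0)+B.mean(0))/2; print('  c off across/along',(C.mean(0)-m)@n,(C.mean(0)-m)@u,'yaw c',an(C[1]-C[0]),'w,l',np.linalg.norm(C[2]-C[1]),np.linalg.norm(C[1]-C[0]))
rep('scene',s,[(265,390),(552,260)],[(133,240),(410,120)],[(245,345),(525,217),(450,150),(172,270)],270,120,6)
rep('top',t,[(450,265),(118,236)],[(408,490),(68,460)],[(425,313),(93,281),(78,399),(413,433)],120,150,6)
for X in [tri(s,un((245,345),270,120,6),t,un((425,313),120,150,6)),tri(s,un((172,270),270,120,6),t,un((413,433),120,150,6)),tri(s,un((450,150),270,120,6),t,un((78,399),120,150,6)),tri(s,un((525,217),270,120,6),t,un((93,281),120,150,6))]: print(X)
E
```

```text
scene across 0.1146020787118534 along -0.00588809796909448 yaw a,b -8.743694084569615 -8.056320752288698
  c off across/along 0.003113952214804104 0.0023436221353824636 yaw c -8.078532031406345 w,l 0.05695922143480181 0.1673249043219727
top across 0.11783165488587201 along -0.006329678868520548 yaw a,b -8.168820801269709 -8.101318099022151
  c off across/along 0.001484462392386143 0.003622183862923428 yaw c -8.66292673054404 w,l 0.06147921395960499 0.17216600232301882
(array([0.559 , 0.1598, 0.0445]), np.float64(0.0016202415139285452))
(array([0.4988, 0.1687, 0.0421]), np.float64(0.005444115041461219))
(array([0.5242, 0.3372, 0.0415]), np.float64(0.0011053011204189582))
(array([0.5834, 0.328 , 0.0447]), np.float64(0.0031591467177258968))
```

```bash
python3 -c "
from cell import arm
print(arm.sign_off())"
```

```text
the job is handed in; nothing more can be done
None
```

The three channels are nested on the bench and the job is handed in at about 17 s of the 56 s allowed; no verdict was given. I drew channel_a and channel_b together by closing the jaws on their two facing legs. Then I took channel_c off the rack with the tool leaned 25°, levelled it, and lowered it over the seam until it touched down. I let go and moved the arm clear.

**Last checks, from both cameras:**
- **channel_a and channel_b:** They look touching. The jaws closed to about 9.4 mm on the two 5 mm legs. Their ends are about 6 mm out of level, and they are parallel within 0.1° (top view) to 0.7° (scene view).
- **channel_c:** It sits 1.5 to 3 mm off the seam and 2 to 4 mm off along the length, and is within 0.7° of in line. Its web face measured 42 to 45 mm high, where 45 mm is fully seated.
- **Bystanders and look-alikes:** In the final top picture, the five bystanders and the blue and green look-alikes look unmoved. I judged this by eye and did not measure it.

**What disagreed:**
- **Width across the pair:** The outer width measured 115 to 118 mm where 120 mm is expected. I put this down to edge picking, since it cannot really be under 120 mm.
- **Touch-down force:** The wrist force reached about 50 N at the last push down, higher than I intended but under the 120 N limit.

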